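Hook a support bracket into a slotted post and press it home

TASK

Pick up the steel support bracket, feed its two hooks into the two slots of the slotted post, then press it down until it snaps past the red spring catch and is locked, sitting fully down. The height of the slots is not known exactly, so feel or look for them and work gently: do not force the bracket against the post. Let go of it and leave the steel box, the carton and the screwdriver where they are.

Things in the scene. Friction and masses are not known exactly. Their poses are not given: they have to be found in the camera images.
- bracket_mid (a point): Middle of the loose steel bracket (0.34 kg) that stands on its foot; x runs along its arm away from the hooks, z up. From here: underside z -44 mm; foot 110 x 50 x 6, x -38 to +72; upright rib to pinch from above, 10 thick in y, x -30 to +46, top z +44 (lower past x +46); back plate 44 wide, same top, flat back face at x -38.
- hook_low (a point): Lower hook of the bracket, a point under its neck, at x -43.5, z -27 mm from bracket_mid. Both hooks are 8 mm wide and stick out 11 mm behind the back face: a neck 6 mm high above this point, and a lip 6 mm thick that hangs 13 mm down from the neck's underside, 5 mm behind the back face; 19 mm high in all.
- hook_high (a point): Upper hook of the bracket, the same shape as the lower, 53 mm straight above it (x -43.5, z +26 mm from bracket_mid).
- post: Fixed grey post, 56 mm wide, 165 high, on a base plate 150 x 120 x 8 mm. Origin: centre of the base's underside on the bench; z up, x out of its slotted front face, where the bracket will hang, bracket's x along post's x. The front is an aluminium strip 4 mm thick, face at x 25 mm. Over 40 N, all contacts summed, harms it: feel for slots with about 5 N, press past the catch with 8 to 15 N.
- slots_lowest (a point): On the strip's face: where the middle between the two slots would be with the strip in its lowest position (post x 25, y 0, z 101 mm). Slots one above the other, 14 wide, 23 high; lower edges then 38 mm below and 15 above this point. But the strip has been clamped by hand 2 to 26 mm higher, slots and catch together; this offset is not measured and does not change in the work. The post's axes.
- latch (a joint): Red spring catch, a wedge nose 20 mm wide between the slots. Value: m pushed back. 0 free, 6 mm out of the face; 0.005 to 0.006 while the bracket passes; 0.002 to 0.0035 when locked. Hooks enter level, bracket 13 to 17 mm above locked height, until its back meets the strip; then straight down. Locked, bracket_mid is at post x 63 to 65, z 90 mm plus the strip's offset of 2 to 26.
- jbox_mid (a point): Middle of a loose open steel electrical box, 100 x 100 x 45 mm, a bystander; 22 mm above its underside.
- carton_mid (a point): Middle of a loose open cardboard carton, 100 x 140 x 85 mm, a bystander; 42 mm above its underside.
- driver: Loose screwdriver lying on the bench, about 200 mm long along its x, a bystander; origin on its underside.
Not all that is in view belongs to the job. Leave any green look-alike of the post alone.

How it is judged:
By the outcome, as a careful person would: the job done as asked, in the order asked, and still so for the second after the job is handed in, with the robot touching nothing.
It also fails if it takes over 72 s, if anything falls off the work surface, if the arm or the gripper's body presses on something with over 40 N, if the wrist force passes 120 N, or if a joint passes its speed limit or range.

ROBOT

A 6-joint arm with a two-finger parallel gripper is mounted at the origin on the work surface. World frame = base frame: x ahead of the robot, y to its left, z up, the work surface at z = 0. Lengths are in m, angles in rad, forces in N, time in s.
With the tool pointing down it reaches from about 0.4 to 0.825 m from the base axis. Payload 7 kg.
Tool frame: the origin (TCP) lies on the mounting face of the last link; the fingertips stand 178 mm ahead of it and the grasp point (between the pads) lies 159 mm ahead of it; z points along the fingers, y is the direction in which the jaws open and shut (so a half turn about z gives the same grasp; the last joint's range is limited). The gripper opens to 88 mm and grips with 3 to 60 N. Pads are 19 mm wide; open, the fingers measure 130 mm over their backs; the gripper's body (78 mm by 193 mm) begins 47 mm behind the grasp point.
Start: joints at [1.549, 0.359, 0.012, 0, -1.224, -0.288], TCP at [0.206, 0.643, 0.405] pointing down, gripper open.
Joint ranges: [-3.07, 3.07], [-1.43, 2.12], [-1.02, 1.25], [-3.03, 1.67], [-3.05, -0], [-3.03, 3.03]. Speed limits (rad/s): [2.39, 2.39, 3.01, 3.14, 3.14, 3.14].

INTERFACE

Orientations are given as [roll, pitch, yaw] about the fixed x, y, z axes, in that order (R = Rz(yaw) Ry(pitch) Rx(roll)).
In Python, from station import * gives the robot as it stands.
- The arm moves only by the tool arm_command, never from a script. Its argument "targets" is a list of rows, each a list of 3 entries, a list of its own where there are three numbers: the turn, a rotation vector about the world's x, y, z in rad, then the shift along the world's x, y, z in mm, then the closure, from 0 (fully open) to 1 (shut). In form: [[[wx, wy, wz], [tx, ty, tz], fingers], ...]. A call has 1 to 8 rows; each row shifts and turns the commanded pose from where the row before left it; what a row does not reach is not made up. A row lasts 1/10 s, in which the tool goes at most 50 mm and 8.59 degrees, less where a joint would pass 70% of its speed; a pose out of reach is approached as far as the arm can. A call with a gripper value outside its range is refused whole. The fingers move at their own pace and stop on an object; "squeeze" is the grip in N (left out, the last holds). Time passes only in rows, so rows that do not move let the fingers close. It gives the time, the measured TCP pose, the force and the opening at its end, in the units of the state.
- get_state(): the state, without advancing time (a new reading comes with each control period).
- grab_frame(name): name is "side" or "top"; returns (picture, depth): 384x512x3 uint8, red, green, blue; 384x512 float32, m along the optical axis (not along the pixel's ray), 0 where there is no reading.
- camera_params(name): a dict with "mtx" (3x3 intrinsics, pixels), "eye" and "orientation" of the camera in the world. Camera axes: x right, y down, z forward; pixel columns grow to the right and rows downward; lengths in m; the calibration is good to about 2 mm. A picture is of the moment at which its call begins. camera_params takes no time and is no camera call.
- job_done(): hands the job in, once; it reports no verdict.
The state is a dict: "t": time; "q": joint angles; "qd": joint speeds; "joint_efforts": joint torques, N m; "eef_pos": TCP position; "ee_rot": TCP orientation; "force": force on the tool from outside, world axes, zero at the start; "moment": the same for the moment, N m; "width": finger opening in m.
Only numpy, scipy, OpenCV 4.12 (cv2) and the standard library are available. Lean on these libraries where they do the work, as an engineer would, in place of code of your own. Each camera call takes 0.05 s, during which the arm holds its last target.

## Working session

There is one attempt and no reset: what is moved stays moved. The work goes in short steps, Python scripts to look and compute and a tool call to move; the robot and the scene stay as the last step left them, time stands still between calls to the robot, and variables do not carry over. Pictures are saved under pics/ and viewed, and the job is handed in when it is done.

Besides the shell and the picture viewer there is one more tool, called by a JSON object that holds its "fn" and its "kwargs", one argument or row to a line. arm_command: Moves the arm, as the interface text tells. Its arguments: {"type":"object","properties":{"targets":{"type":"array"},"squeeze":{"type":"number"}},"required":["targets"]}

```bash
ls; mkdir -p pics
python3 - <<'E'
from station import *
import cv2, numpy as np
for n in ("side","top"):
    p,d=grab_frame(n); cv2.imwrite(f"pics/{n}0.png",p[:,:,::-1]); np.save(f"pics/{n}0_d.npy",d); np.save(f"pics/{n}0_p.npy",p)
    print(n,camera_params(n))
print(get_state())
E
```

```text
pics
side {'mtx': array([[485.5928527 ,   0.        , 260.40216344],
       [  0.        , 485.5928527 , 185.88791688],
       [  0.        ,   0.        ,   1.        ]]), 'eye': array([ 0.46114329, -0.9024069 ,  0.8018379 ]), 'orientation': array([-2.23059972, -0.02355593, -0.15785826])}
top {'mtx': array([[399.58645426,   0.        , 250.22930563],
       [  0.        , 399.58645426, 193.979354  ],
       [  0.        ,   0.        ,   1.        ]]), 'eye': array([0.39937957, 0.0105817 , 1.28341156]), 'orientation': array([-2.94135382e+00, -1.12770744e-03, -1.59746849e+00])}
{'t': 0.1, 'q': array([ 1.54910193e+00,  3.59300018e-01,  1.11527714e-02, -3.21912182e-04,
       -1.22411962e+00, -2.88113149e-01]), 'qd': array([ 0.00094605,  0.00012661,  0.00023068,  0.00247286, -0.00052148,
        0.0010497 ]), 'joint_efforts': array([-1.46288930e-03, -5.84162557e+01,  2.93752581e+01,  7.01554567e+00,
        1.02061545e-02, -4.42199075e-05]), 'eef_pos': array([0.20572964, 0.6426943 , 0.40382463]), 'ee_rot': array([ 3.14009673e+00, -1.27721292e-04, -3.09917051e-01]), 'force': array([ 0.69724072, -0.82382091, -0.16448307]), 'moment': array([-0.02487015,  0.00697744,  0.01678692]), 'width': 0.08780656646014802}
```

View pics/side0.png

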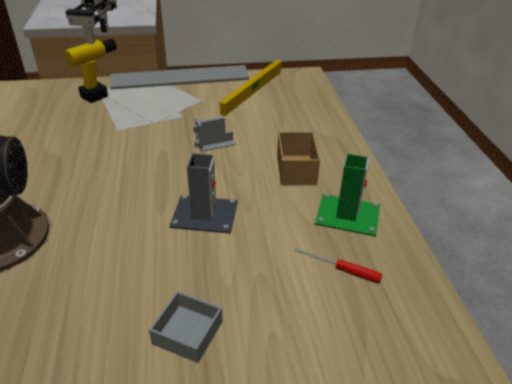

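View pics/top0.png

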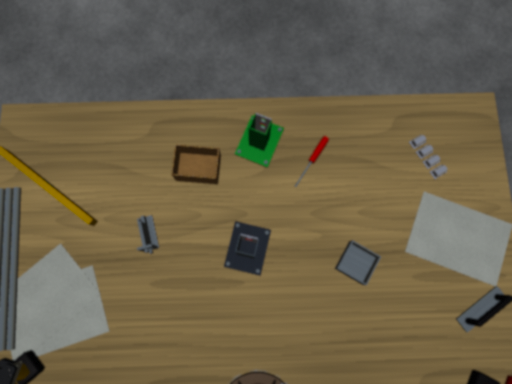

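Candidates:
- Bracket: grey part at side (213,133) / top (148,234). The wall rails, the box at side (187,325) and the grey item at top (485,308) are not it.
- Post: grey at side (202,190) / top (248,247). The green one at side (350,190) is the look-alike.

I'll check both choices in a close crop.

Run:
```python
import cv2,numpy as np
s=cv2.imread('pics/side0.png');t=cv2.imread('pics/top0.png')
a=cv2.resize(s[105:235,160:250],None,fx=4.4,fy=4.4,interpolation=cv2.INTER_CUBIC)
b=cv2.resize(t[205:285,125:285],None,fx=5,fy=5,interpolation=cv2.INTER_CUBIC)
cv2.imwrite('pics/c1.png',a);cv2.imwrite('pics/c2.png',b)
```

```text
(no output)
```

View pics/c1.png

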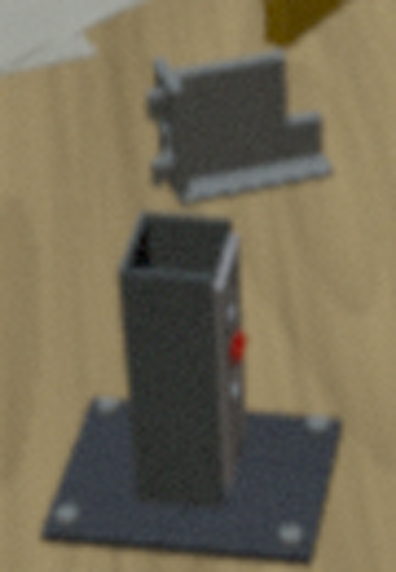

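View pics/c2.png

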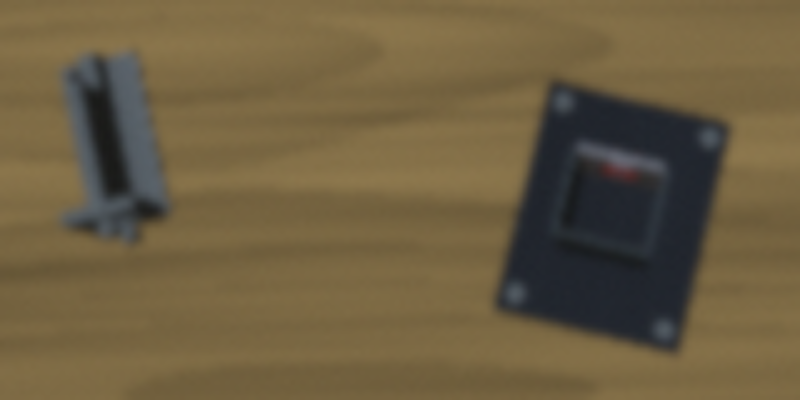

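Crops confirm it. The bracket has two hooks at its left end at crop1 (160,105) and (160,165), with the rib and foot to the right. The grey post has a red catch at crop1 (238,348), facing away from the robot, with the slots above and below it. Next I'll measure.

```bash
cat > h.py <<'E'
import numpy as np,cv2
from scipy.spatial.transform import Rotation as Rn
from station import *
def cam(n):
    c=camera_params(n); return c['mtx'],np.array(c['eye']),Rn.from_euler('xyz',c['orientation']).as_matrix()
def rays(n,uv):
    K,e,R=cam(n); uv=np.atleast_2d(uv).astype(float)
    d=np.c_[(uv[:,0]-K[0,2])/K[0,0],(uv[:,1]-K[1,2])/K[1,1],np.ones(len(uv))]@R.T
    return e,d
def plane(n,uv,z):
    e,d=rays(n,uv); return e+d*((z-e[2])/d[:,2])[:,None]
def cloud(n,dep):
    h,w=dep.shape; u,v=np.meshgrid(np.arange(w),np.arange(h))
    e,d=rays(n,np.c_[u.ravel(),v.ravel()])
    P=e+d*dep.ravel()[:,None]; P[dep.ravel()<=0]=np.nan
    return P.reshape(h,w,3)
def proj(n,P):
    K,e,R=cam(n); p=(np.atleast_2d(P)-e)@R; return (p[:,:2]/p[:,2:])*[K[0,0],K[1,1]]+K[:2,2]
def tri(uvA,uvB,a='side',b='top'):
    e1,d1=rays(a,uvA);e2,d2=rays(b,uvB);out=[]
    for p,q in zip(d1,d2):
        p=p/np.linalg.norm(p);q=q/np.linalg.norm(q)
        s=np.linalg.lstsq(np.c_[p,-q],e2-e1,rcond=None)[0]
        out.append(np.r_[(e1+s[0]*p+e2+s[1]*q)/2,np.linalg.norm(e1+s[0]*p-e2-s[1]*q)])
    return np.array(out)
E
python3 - <<'E'
from h import *
for n in('side','top'):
    p=np.load(f'pics/{n}0_p.npy');d=np.load(f'pics/{n}0_d.npy');C=cloud(n,d)
    print(n,'bench z',np.nanmedian(C[:,:,2]))
    hsv=cv2.cvtColor(p,cv2.COLOR_RGB2HSV)
    # base plate: dark bluish
    m=((p[:,:,2].astype(int)-p[:,:,0]>5)&(p.max(2)<90)).astype(np.uint8)
    roi=np.zeros_like(m)
    if n=='side': roi[150:240,165:245]=1
    else: roi[210:285,215:280]=1
    m=cv2.morphologyEx(m*roi,cv2.MORPH_CLOSE,np.ones((5,5),np.uint8))
    cs,_=cv2.findContours(m,cv2.RETR_EXTERNAL,cv2.CHAIN_APPROX_NONE)
    c=max(cs,key=cv2.contourArea)[:,0,:]
    W=plane(n,c,0.008)[:,:2]*1000
    r=cv2.minAreaRect(W.astype(np.float32)); print('base',r)
    # bracket
    ok=(abs(C[:,:,0]-0.5)<1)
    H=C[:,:,2]
    roi=np.zeros_like(m)
    if n=='side': roi[112:155,188:242]=1
    else: roi[208:260,130:165]=1
    q=(roi>0)&(H>0.075)&(H<0.11)
    P=C[q]*1000; print('brkt top pts',len(P),np.median(P[:,2]),P.min(0),P.max(0))
    if len(P)>5: print(cv2.minAreaRect(P[:,:2].astype(np.float32)))
    q=(roi>0)&(p.max(2).astype(int)-p.min(2)<28)
    cs,_=cv2.findContours(cv2.morphologyEx(q.astype(np.uint8),cv2.MORPH_OPEN,np.ones((2,2))),cv2.RETR_EXTERNAL,cv2.CHAIN_APPROX_NONE)
    c=max(cs,key=cv2.contourArea)[:,0,:]; print('brkt mask area',q.sum(),cv2.boundingRect(c))
E
```

```text
side bench z 0.00021586916760751862
base ((484.75701904296875, 14.413978576660156), (114.2700424194336, 144.1970977783203), 74.87284851074219)
brkt top pts 211 85.98477088677714 [476.54980748 299.87540919  75.21980817] [568.18364377 352.98422613  92.6367673 ]
((522.80419921875, 325.563720703125), (93.58080291748047, 45.319210052490234), 6.055710792541504)
brkt mask area 1093 (194, 117, 42, 35)
top bench z -0.0004279887715576969
base ((484.6164855957031, 16.678367614746094), (109.78919982910156, 139.86505126953125), 74.9074935913086)
brkt top pts 170 87.31330808912242 [477.94862327 299.90144761  75.60939689] [570.45194405 343.83362891  93.27603595]
((519.718505859375, 335.4405517578125), (92.07906341552734, 42.65871810913086), 25.79957389831543)
brkt mask area 610 (138, 216, 22, 39)
```

```bash
cat > m.py <<'E'
from h import *
# bracket: vertical side faces from the side depth; back plate etc.
def fitline(P,tag):
    P=P[:,:2]
    for _ in range(4):
        vx,vy,x0,y0=cv2.fitLine(P.astype(np.float32),cv2.DIST_HUBER,0,.01,.01).ravel()
        r=(P-[x0,y0])@[-vy,vx]; P=P[abs(r)<max(2*r.std(),1.5)]
    if vx<0: vx,vy=-vx,-vy
    print(tag,'n',len(P),'ang deg',np.degrees(np.arctan2(vy,vx)),'pt',x0,y0,'rms',r.std())
    return vx,vy,x0,y0
E
python3 - <<'E'
from m import *
C=cloud('side',np.load('pics/side0_d.npy'))*1000
Q=C[112:155,188:242].reshape(-1,3)
rib=Q[(Q[:,2]>20)&(Q[:,2]<80)&(Q[:,0]>490)&(Q[:,0]<580)]
l=fitline(rib,'rib -y face(side)')
T=cloud('top',np.load('pics/top0_d.npy'))*1000
Q2=T[208:260,130:165].reshape(-1,3)
rt=Q2[(Q2[:,2]>80)&(Q2[:,2]<95)&(Q2[:,0]>495)]
fitline(rt,'rib top(top)')
ft=Q2[(Q2[:,2]>3)&(Q2[:,2]<12)]
print('foot rect',cv2.minAreaRect(ft[:,:2].astype(np.float32)))
# two view points of rib top / scale 8 crops
s=cv2.imread('pics/side0.png');t=cv2.imread('pics/top0.png')
cv2.imwrite('pics/c3.png',cv2.resize(s[112:156,188:243],None,fx=12,fy=12,interpolation=cv2.INTER_CUBIC))
cv2.imwrite('pics/c4.png',cv2.resize(t[208:258,128:170],None,fx=12,fy=12,interpolation=cv2.INTER_CUBIC))
E
```

```text
rib -y face(side) n 380 ang deg 13.646295 pt 536.29626 331.10333 rms 2.0797855885560708
rib top(top) n 105 ang deg 13.396511 pt 531.345 330.18118 rms 3.3355740241944174
foot rect ((539.916748046875, 336.6786193847656), (167.6266326904297, 110.06739807128906), 0.9636627435684204)
```

View pics/c3.png

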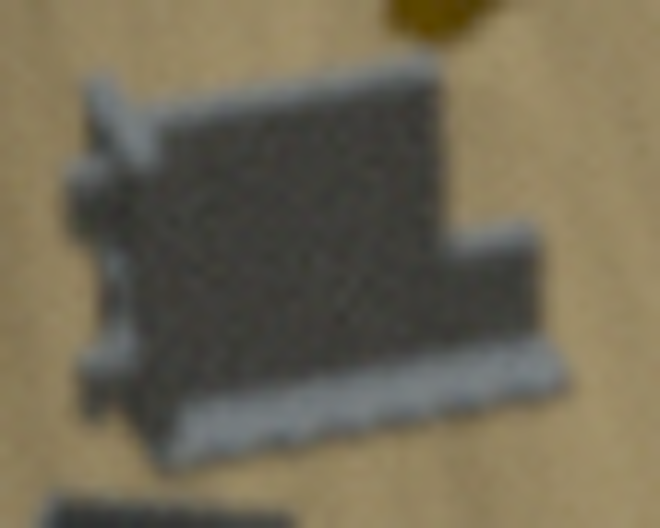

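View pics/c4.png

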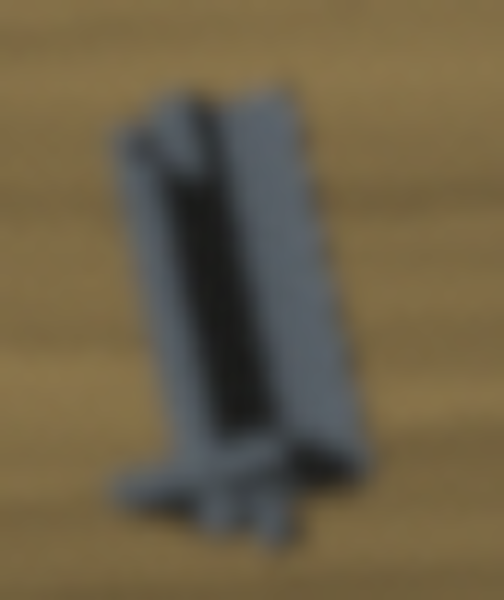

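Run:
```python
from m import *
f=lambda a,o:(np.array(a,float)+.5)/12-.5+np.array(o)
S=f([[430,68],[148,160],[98,82],[560,385],[170,465]],[188,112])
T=f([[140,142],[285,443],[125,490],[285,90],[362,462]],[128,208])
np.set_printoptions(precision=1,suppress=True)
print(tri(S,T)*1000)   # rib end top, plate corner -y top, plate corner +y top, foot corner far -y, foot corner near -y
for n,X in(('side',S),('top',T)):
    print(n,plane(n,X[:3],.088)*1000,plane(n,X[3:],.006)*1000)
```

```text
[[569.3 338.6  89.9   6.1]
 [496.  300.4  91.1   0.4]
 [485.9 339.8  90.2   0.4]
 [596.6 323.2   5.8   2.2]
 [497.2 300.9   4.4   1. ]]
side [[566.5 341.1  88. ]
 [496.  305.6  88. ]
 [486.2 343.8  88. ]] [[595.4 322.7   6. ]
 [496.6 298.5   6. ]]
top [[572.7 339.2  88. ]
 [496.5 301.1  88. ]
 [485.9 340.4  88. ]] [[597.6 323.2   6. ]
 [497.6 300.6   6. ]]
```

Bracket: mid ≈ (525.5, 331), yaw ≈ 13.5°, rib top ≈ 90 mm from two views (88 nominal). Post: yaw ≈ -15°, base centre ≈ (484.7, 15.5). I'll move over the bracket now.

{"fn": "arm_command", "kwargs": {
  "targets": [
    [[0,0,0.068],[40,-39,0],0],
    [[0,0,0.068],[40,-39,0],0],
    [[0,0,0.068],[40,-39,0],0],
    [[0,0,0.068],[40,-39,0],0],
    [[0,0,0.068],[40,-39,0],0],
    [[0,0,0.068],[40,-39,-20],0],
    [[0,0,0.068],[40,-39,-20],0],
    [[0,0,0.07],[41,-38,-20],0]
  ]
}}

```text
t: 0.9
eef_pos: [0.4876, 0.3689, 0.3536]
ee_rot: [-3.141, -0.0, 0.239]
force: [0.8, 1.5, -0.4]
width: 0.0873
```

{"fn": "arm_command", "kwargs": {
  "targets": [
    [[0,0,0],[0,0,0],0],
    [[0,0,0],[0,0,0],0]
  ]
}}

```text
t: 1.1
eef_pos: [0.4875, 0.3694, 0.3532]
ee_rot: [3.14, 0.001, 0.233]
force: [-0.8, 0.4, 0.6]
width: 0.0875
```

Run:
```python
from h import *
for n in ("side","top"):
    p,d=grab_frame(n); cv2.imwrite(f"pics/{n}1.png",p[:,:,::-1])
print(get_state())
```

```text
{'t': 1.2, 'q': array([ 9.70329525e-01,  2.92193259e-01, -2.03927676e-01,  3.86228119e-05,
       -1.07441606e+00,  8.36317210e-01]), 'qd': array([ 0.02040882, -0.0082842 ,  0.00265954,  0.00113839, -0.00096017,
        0.00166975]), 'joint_efforts': array([-1.01545427e+00, -5.05744278e+01,  2.71197295e+01,  6.44703269e+00,
        6.20228495e-02,  1.49350724e-02]), 'eef_pos': array([0.48656632, 0.37103568, 0.35428452]), 'ee_rot': array([-3.14144406e+00, -2.15231781e-04,  2.35868782e-01]), 'force': array([0.31772988, 0.45764923, 0.60822938]), 'moment': array([ 0.01188139, -0.00850315,  0.00700791]), 'width': 0.08721018246079557}
```

{"fn": "arm_command", "kwargs": {
  "targets": [
    [[0,0,0],[21,-20,-10],0],
    [[0,0,0],[20,-20,-10],0],
    [[0,0,0],[0,0,0],0],
    [[0,0,0],[0,0,0],0]
  ]
}}

```text
t: 1.6
eef_pos: [0.5273, 0.3314, 0.3344]
ee_rot: [-3.141, -0.0, 0.237]
force: [0.4, -0.1, -0.5]
width: 0.0879
```

Run:
```python
from h import *
for n in ("side","top"):
    p,d=grab_frame(n); cv2.imwrite(f"pics/{n}1.png",cv2.resize(p[:,:,::-1][90:240,120:290] if n=='side' else p[:,:,::-1][180:300,90:230],None,fx=4,fy=4))
s=get_state();print(s['eef_pos'],s['ee_rot'])
```

```text
[0.52710848 0.33178997 0.33482159] [-3.14088765e+00 -9.79092467e-04  2.37544010e-01]
```

View pics/side1.png

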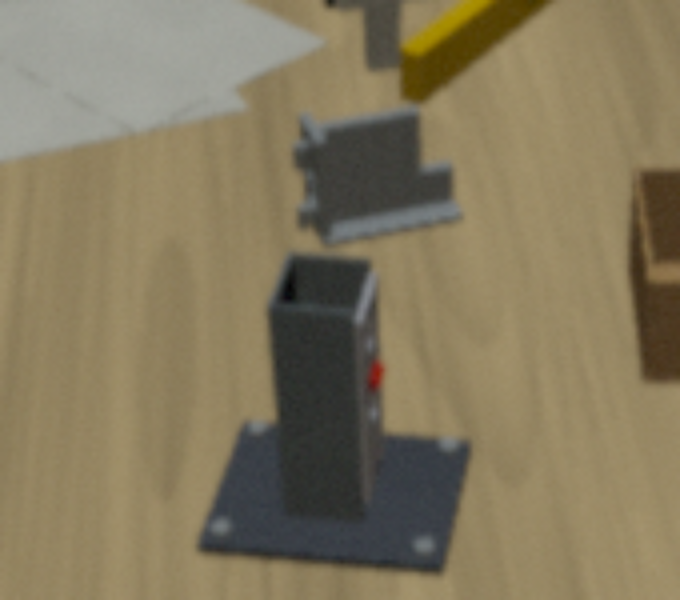

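The view shows the bracket undisturbed, and the finger at crop (382,40) hangs above and behind it in view, as expected at this height. Descending.

{"fn": "arm_command", "kwargs": {
  "targets": [
    [[0,0,0],[0,0,-25],0],
    [[0,0,0],[0,0,-25],0],
    [[0,0,0],[0,0,-25],0],
    [[0,0,0],[0,0,-18],0],
    [[0,0,0],[0,0,-11],0],
    [[0,0,0],[0,0,0],0]
  ]
}}

```text
t: 2.3
eef_pos: [0.527, 0.3311, 0.2291]
ee_rot: [3.141, 0.002, 0.237]
force: [-0.4, -0.1, -0.2]
width: 0.0876
```

Run:
```python
from h import *
for n in ("side","top"):
    p,d=grab_frame(n); cv2.imwrite(f"pics/{n}2.png",cv2.resize(p[:,:,::-1][80:180,150:290] if n=='side' else p[:,:,::-1][180:300,90:230],None,fx=5,fy=5))
s=get_state();print(s['eef_pos'],s['ee_rot'])
```

```text
[0.52778006 0.33134162 0.23096876] [-3.14123298e+00 -9.99801992e-04  2.37208050e-01]
```

View pics/side2.png

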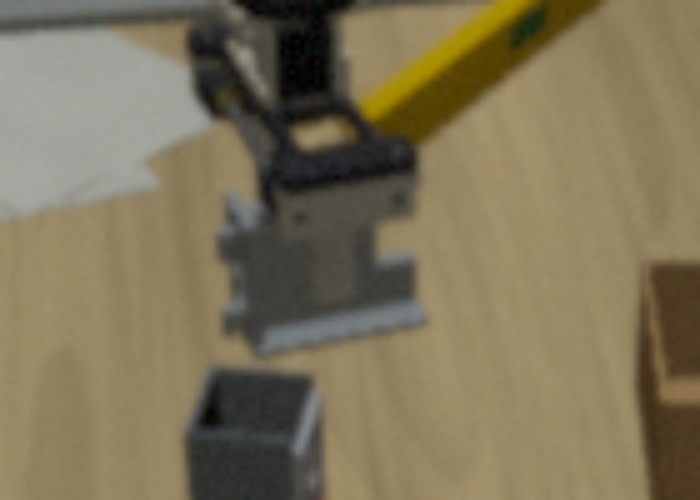

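View pics/top2.png

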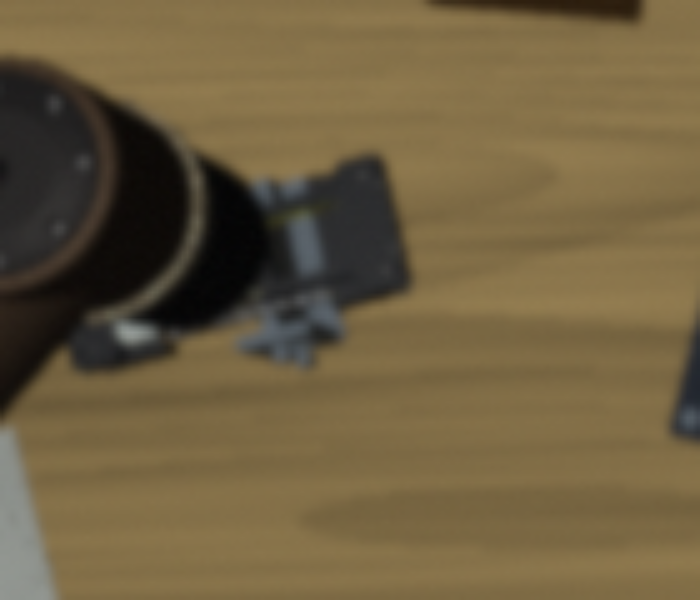

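The fingers straddle the rib, with the near pad at crop (345,265) mid-rib. Closing.

{"fn": "arm_command", "kwargs": {
  "targets": [
    [[0,0,0],[0,0,0],1],
    [[0,0,0],[0,0,0],1],
    [[0,0,0],[0,0,0],1],
    [[0,0,0],[0,0,0],1],
    [[0,0,0],[0,0,0],1],
    [[0,0,0],[0,0,0],1],
    [[0,0,0],[0,0,0],1],
    [[0,0,0],[0,0,0],1]
  ],
  "squeeze": 50
}}

```text
t: 3.2
eef_pos: [0.5277, 0.3306, 0.2301]
ee_rot: [3.142, 0.0, 0.236]
force: [0.4, -0.3, 0.7]
width: 0.0291
```

{"fn": "arm_command", "kwargs": {
  "targets": [
    [[0,0,0],[0,0,0],1],
    [[0,0,0],[0,0,0],1],
    [[0,0,0],[0,0,0],1],
    [[0,0,0],[0,0,0],1],
    [[0,0,0],[0,0,0],1]
  ]
}}

```text
t: 3.7
eef_pos: [0.5275, 0.3304, 0.2297]
ee_rot: [3.141, 0.001, 0.236]
force: [0.3, 0.6, -3.0]
width: 0.0096
```

{"fn": "arm_command", "kwargs": {
  "targets": [
    [[0,0,0],[0,0,10],1],
    [[0,0,0],[0,0,20],1],
    [[0,0,0],[0,0,30],1],
    [[0,0,0],[0,0,30],1],
    [[0,0,0],[0,0,20],1],
    [[0,0,0],[0,0,0],1]
  ]
}}

```text
t: 4.3
eef_pos: [0.5284, 0.3311, 0.3443]
ee_rot: [-3.139, -0.006, 0.237]
force: [0.3, 0.1, -3.0]
width: 0.0101
```

Run:
```python
from h import *
for n in ("side","top"):
    p,d=grab_frame(n); cv2.imwrite(f"pics/{n}3.png",cv2.resize(p[:,:,::-1][40:220,150:290] if n=='side' else p[:,:,::-1][180:300,90:230],None,fx=3.3,fy=3.3))
s=get_state();print(s)
```

```text
{'t': 4.4, 'q': array([ 8.72656750e-01,  3.20014448e-01, -1.97979587e-01, -5.22584076e-04,
       -1.05223529e+00,  9.34280954e-01]), 'qd': array([ 0.00034087,  0.02604833, -0.02469538, -0.00607113,  0.00396466,
       -0.00041759]), 'joint_efforts': array([ 2.30988418e-02, -5.71473205e+01,  2.99454993e+01,  7.36381754e+00,
        8.62195110e-02,  4.53525599e-04]), 'eef_pos': array([0.52745332, 0.33034052, 0.34028314]), 'ee_rot': array([-3.14089055e+00, -1.86047465e-04,  2.35882431e-01]), 'force': array([-0.04928839,  0.13596029, -4.28508679]), 'moment': array([-0.09098516,  0.09813396, -0.01694724]), 'width': 0.009639156840970895}
```

View pics/side3.png

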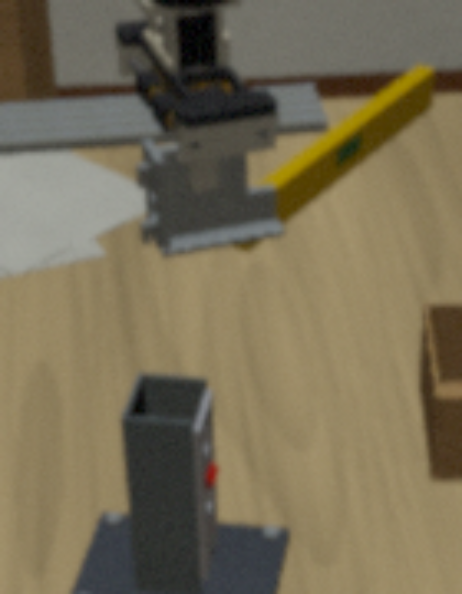

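The bracket is held level (width 9.6 mm, about 3.5–4 N load), hooks to the left at crop (150,190). Next I'll refine the post pose and view its slotted face rectified.

Run:
```python
from m import *
np.set_printoptions(precision=1,suppress=True)
t=cv2.imread('pics/top0.png');s=cv2.imread('pics/side0.png')
cv2.imwrite('pics/c5.png',cv2.resize(t[215:280,220:275],None,fx=9,fy=9,interpolation=cv2.INTER_CUBIC))
cv2.imwrite('pics/c6.png',cv2.resize(s[150:235,168:242],None,fx=7,fy=7,interpolation=cv2.INTER_CUBIC))
# rectified front face
yaw=np.radians(-15.0);O=np.array([484.7,15.5,0])/1000
R=Rn.from_euler('z',yaw).as_matrix()
q=np.array([[25,-28,0],[25,28,0],[25,28,190],[25,-28,190]],float)
uv=proj('side',q/1000@R.T+O)
sc=3
dst=np.array([[x[1]*sc+100,(190-x[2])*sc] for x in q])
H=cv2.getPerspectiveTransform(uv.astype(np.float32),dst.astype(np.float32))
fr=[]
im=np.load('pics/side0_p.npy')[:,:,::-1].astype(np.float32)
w=cv2.warpPerspective(im,H,(200,570),flags=cv2.INTER_CUBIC)
for z in range(0,190,10): cv2.putText(w,str(z),(0,int((190-z)*sc)+4),0,.35,(255,255,255)); cv2.line(w,(22,(190-z)*sc),(28,(190-z)*sc),(255,255,255))
cv2.imwrite('pics/c7.png',cv2.resize(np.clip(w*1.5,0,255).astype(np.uint8),None,fx=2,fy=1))
# post top height by depth
for n,roi in(('top',(215,280,220,275)),('side',(150,235,168,242))):
    C=cloud(n,np.load(f'pics/{n}0_d.npy'))*1000
    Q=C[roi[0]:roi[1],roi[2]:roi[3]].reshape(-1,3); Q=Q[(Q[:,2]>155)]
    print(n,np.percentile(Q[:,2],[50,95]),cv2.minAreaRect(Q[:,:2].astype(np.float32)))
```

```text
top [164.8 167.8] ((484.6078796386719, 16.085954666137695), (55.596336364746094, 52.69281768798828), 74.7500991821289)
side [161.  166.7] ((484.09759521484375, 17.73061180114746), (60.70219802856445, 53.520408630371094), 73.89208221435547)
```

View pics/c5.png

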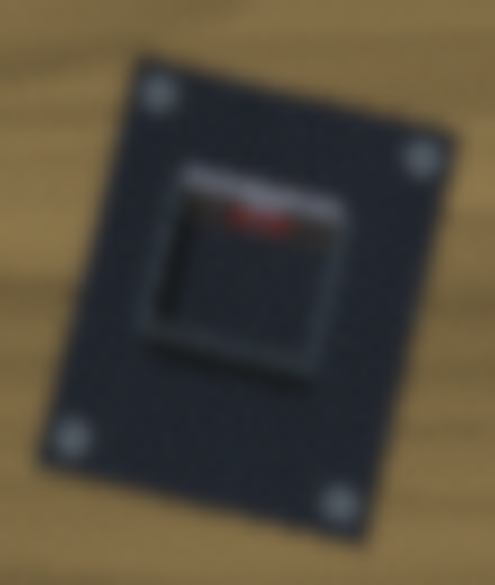

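View pics/c6.png

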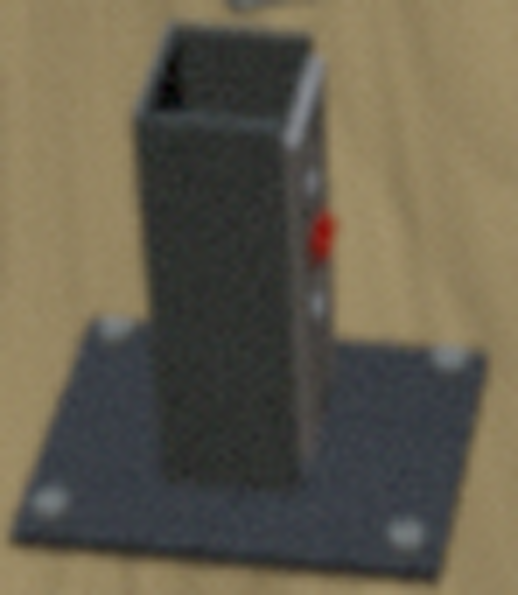

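View pics/c7.png

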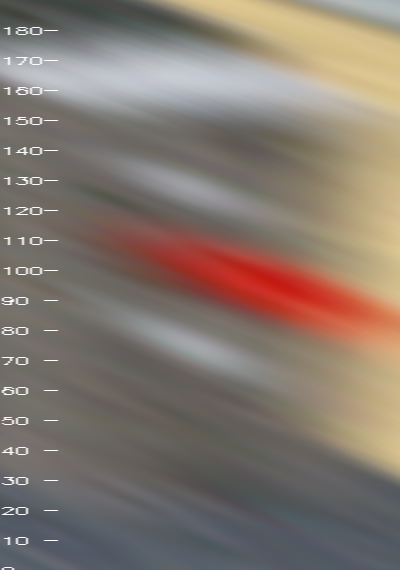

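Run:
```python
from m import *
from scipy.optimize import brentq
np.set_printoptions(precision=2,suppress=True)
im=np.load('pics/side0_p.npy').astype(float)
# other pics of same post (arm away)
g=im.mean(2)
cent={}
for nm,(u,v) in dict(up=(212,175),lo=(213,193)).items():
    win=g[v-3:v+4,u-2:u+3]; b=np.percentile(win,40); w=np.clip(win-b,0,None)
    yy,xx=np.mgrid[v-3:v+4,u-2:u+3]; cent[nm]=((w*xx).sum()/w.sum(),(w*yy).sum()/w.sum()); print(nm,cent[nm]); print(win.round())
red=(im[:,:,0]-im[:,:,1:].max(2)>40); red[:,:180]=0; red[:,240:]=0; red[230:]=0; red[:150]=0
yy,xx=np.nonzero(red); print('red',xx.mean(),yy.mean(),xx.min(),xx.max(),yy.min(),yy.max())
R=Rn.from_euler('z',np.radians(-15.1)).as_matrix()
for O in ([484.76,14.4,0],[484.6,16.4,0]):
    O=np.array(O)
    f=lambda x,y,z:proj('side',(np.array([x,y,z])@R.T+O)/1000)[0]
    print('O',O,'top rim corners',f(25,-28,165),f(25,28,165),f(-25,-28,165),f(-25,28,165),'base',f(75,-60,8),f(-75,-60,8))
    for nm,z0 in(('up',116),('lo',63)):
        z=brentq(lambda z:f(24.1,2.3,z)[1]-cent[nm][1],0,200); print(nm,'z',z,'offset',z-z0,'col',f(24.1,2.3,z)[0])
    z=brentq(lambda z:f(28,0,z)[1]-yy.mean(),0,200); print('red z',z,'col',f(28,0,z)[0])
```

```text
up (np.float64(212.90246913580248), np.float64(175.1172839506173))
[[ 72.  70.  71.  74.  92.]
 [ 74.  69.  75.  74.  91.]
 [ 73.  74.  91.  84.  94.]
 [ 71.  84. 105.  92.  95.]
 [ 74.  84. 103.  89.  88.]
 [ 71.  78.  90.  77.  88.]
 [ 70.  69.  71.  71.  84.]]
lo (np.float64(213.8960612691466), np.float64(192.80306345733038))
[[ 71.  69.  76.  78.  98.]
 [ 71.  75.  84.  82.  96.]
 [ 76.  86. 103.  89.  98.]
 [ 71.  90. 111.  88.  96.]
 [ 75.  84. 101.  85.  95.]
 [ 72.  73.  82.  73.  94.]
 [ 72.  64.  68.  71.  89.]]
red 213.66666666666666 183.28571428571428 212 215 180 186
O [484.76  14.4    0.  ] top rim corners [209.35 169.13] [213.89 155.13] [187.29 167.32] [192.68 153.43] base [230.34 232.41] [168.23 226.78]
up z 126.0323117945622 offset 10.032311794562204 col 212.1000809484018
lo z 73.30824972584496 offset 10.30824972584496 col 212.92332244767434
red z 104.20637097268343 col 213.9044903975564
O [484.6  16.4   0. ] top rim corners [209.21 168.61] [213.75 154.65] [187.19 166.81] [192.57 152.96] base [230.18 231.84] [168.16 226.22]
up z 124.5761159028398 offset 8.576115902839803 col 211.9864249983482
lo z 71.7389337789704 offset 8.738933778970406 col 212.8128235279985
red z 102.69872008072213 col 213.7889010374126
```

Estimates: strip offset ≈ 9 ± 2 mm from two slot ledges (side px (212,175.4) and (213,193)). Post origin ≈ (484.7, 15.2), yaw -15.1°. Carrying the bracket to a stage in front of the post.

{"fn": "arm_command", "kwargs": {
  "targets": [
    [[0,0,-0.03],[14,-15,0],1],
    [[0,0,-0.05],[14,-30,0],1],
    [[0,0,-0.06],[10,-40,0],1],
    [[0,0,-0.06],[8,-40,0],1],
    [[0,0,-0.06],[6,-40,0],1],
    [[0,0,-0.06],[4,-40,0],1],
    [[0,0,-0.06],[2,-40,0],1],
    [[0,0,-0.06],[2,-40,0],1]
  ]
}}

```text
t: 5.2
eef_pos: [0.5871, 0.0438, 0.3383]
ee_rot: [3.14, 0.003, -0.206]
force: [1.0, 0.1, -3.8]
width: 0.0098
```

{"fn": "arm_command", "kwargs": {
  "targets": [
    [[0,0,-0.04],[0,-30,0],1],
    [[0,0,-0.02],[0,-20,0],1],
    [[0,0,0],[0,0,0],1],
    [[0,0,0],[0,0,0],1]
  ]
}}

```text
t: 5.6
eef_pos: [0.5873, -0.0049, 0.3387]
ee_rot: [3.141, 0.002, -0.265]
force: [1.0, 0.8, -2.9]
width: 0.0098
```

{"fn": "arm_command", "kwargs": {
  "targets": [
    [[0,0,0],[0.5,-4,-20],1],
    [[0,0,0],[0.5,-4,-18],1],
    [[0,0,0],[0,0,0],1],
    [[0,0,0],[0,0,0],1],
    [[0,0,0],[0,0,0],1]
  ]
}}

```text
t: 6.1
eef_pos: [0.5892, -0.0117, 0.3029]
ee_rot: [-3.141, -0.001, -0.263]
force: [0.7, 0.8, -3.1]
width: 0.0095
```

Run:
```python
from h import *
S=[]
for n in ("side","top","side","side"):
    p,d=grab_frame(n); np.save(f'pics/{n}4_p.npy',p);np.save(f'pics/{n}4_d.npy',d)
    cv2.imwrite(f"pics/{n}4.png",cv2.resize(p[:,:,::-1][140:240,170:290] if n=='side' else p[:,:,::-1][180:290,200:300],None,fx=6 if n=='side' else 5,fy=6 if n=='side' else 5,interpolation=cv2.INTER_CUBIC))
    s=get_state();S.append(np.r_[s['eef_pos']*1000,s['ee_rot'],s['force']]);
np.set_printoptions(precision=3,suppress=True);print(np.array(S))
```

```text
[[589.175 -11.81  303.121  -3.141  -0.001  -0.263   0.212  -0.45   -3.464]
 [589.09  -11.912 303.116  -3.141  -0.001  -0.263   0.461  -0.216  -3.471]
 [588.992 -12.021 303.015  -3.141  -0.001  -0.263   0.611   0.871  -3.657]
 [588.889 -12.146 302.905  -3.141  -0.001  -0.263  -0.039   0.695  -3.168]]
```

View pics/side4.png

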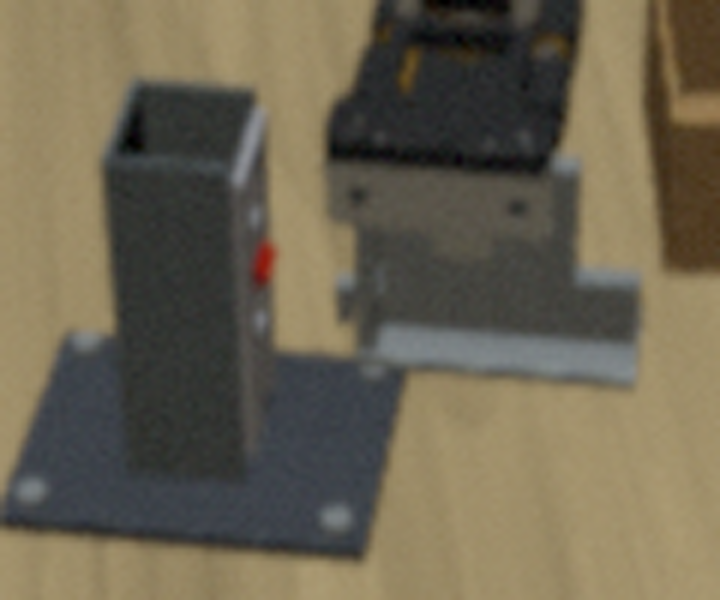

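View pics/top4.png

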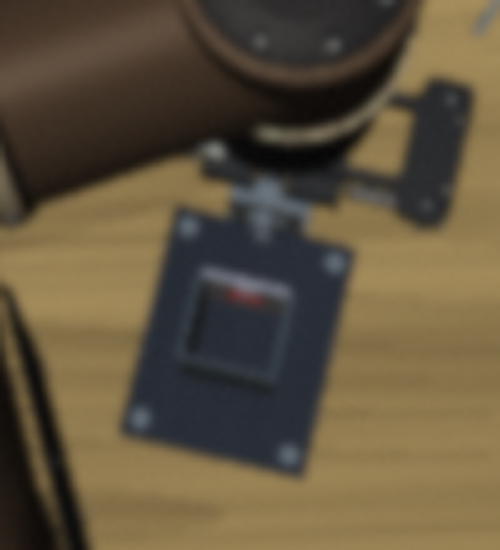

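Run:
```python
from m import *
np.set_printoptions(precision=2,suppress=True)
p=np.load('pics/side4_p.npy')
c=cv2.resize(p[178:206,205:240,::-1],None,fx=16,fy=16,interpolation=cv2.INTER_CUBIC)
R=Rn.from_euler('z',-.263).as_matrix();T=np.array([589,-12,303-186.])
for dx in(-2,):
  for nm,b in dict(lipbot_back=(-49,-4,-40),lipbot_front=(-43,-4,-40),necktop=(-49,-4,-21),foot_near=(-38,-25,-38),foot_far=(72,-25,-38),platebot=(-38,-22,-44)).items():
    uv=proj('side',((np.array(b,float)+[dx,0,0])@R.T+T)/1000)[0]; print(nm,uv)
    q=(uv-[205,178]+.5)*16-.5; cv2.circle(c,tuple(int(round(x)) for x in q),3,(0,255,0),-1)
cv2.imwrite('pics/c8.png',c)
```

```text
lipbot_back [225.97 193.95]
lipbot_front [228.46 194.16]
necktop [225.81 187.66]
foot_near [229.16 199.25]
foot_far [275.99 203.26]
platebot [229.4  200.42]
```

View pics/c8.png

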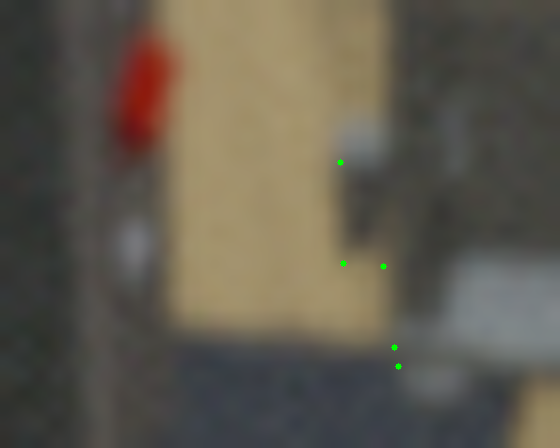

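The side crop shows the lower hook at (360,180), about 0.8 px higher than predicted, and the slot ledge at (135,243). The top view shows hook (262,235) in line with the catch (246,297) along the post's x. Estimated offset is 6–9 mm, so I'll probe at the middle. Closing most of the gap first.

{"fn": "arm_command", "kwargs": {
  "targets": [
    [[0,0,0],[-5.8,1.6,-1.5],1],
    [[0,0,0],[-5.8,1.6,-1.5],1],
    [[0,0,0],[-5.8,1.6,-0.5],1],
    [[0,0,0],[-3.9,1,0],1],
    [[0,0,0],[0,0,0],1],
    [[0,0,0],[0,0,0],1]
  ]
}}

```text
t: 6.9
eef_pos: [0.5675, -0.0065, 0.2989]
ee_rot: [-3.141, -0.0, -0.263]
force: [0.9, 0.0, -3.0]
width: 0.0097
```

```bash
cat > look.py <<'E'
from h import *
import sys
k=sys.argv[1];S=[]
for n in ("side","top","side"):
    p,d=grab_frame(n); np.save(f'pics/{n}{k}_p.npy',p)
    cv2.imwrite(f"pics/{n}{k}.png",cv2.resize(p[150:210,190:260,::-1] if n=='side' else p[:,:,::-1][215:270,225:285],None,fx=10,fy=10,interpolation=cv2.INTER_CUBIC))
    s=get_state();S.append(np.r_[s['eef_pos']*1000,s['ee_rot'],s['force']])
np.set_printoptions(precision=3,suppress=True);m=np.mean(S,0);print(s['t'],m,s['moment'])
d=m[:2]-[484.7,15.2];c,sn=np.cos(-.263),np.sin(-.263);print('tool post x,y',d@[c,sn],d@[-sn,c],'midz',m[2]-186)
E
python3 look.py 5
```

```text
7.05 [567.626  -6.577 298.741  -3.141  -0.     -0.264  -0.084  -0.153  -3.478] [-0.015  0.06   0.015]
tool post x,y 85.73597492689056 0.5305959994994459 midz 112.74067621106536
```

View pics/side5.png

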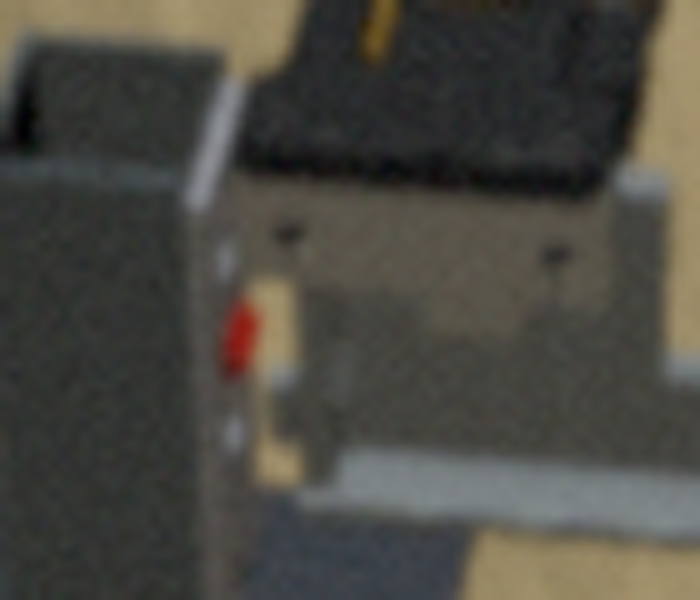

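View pics/top5.png

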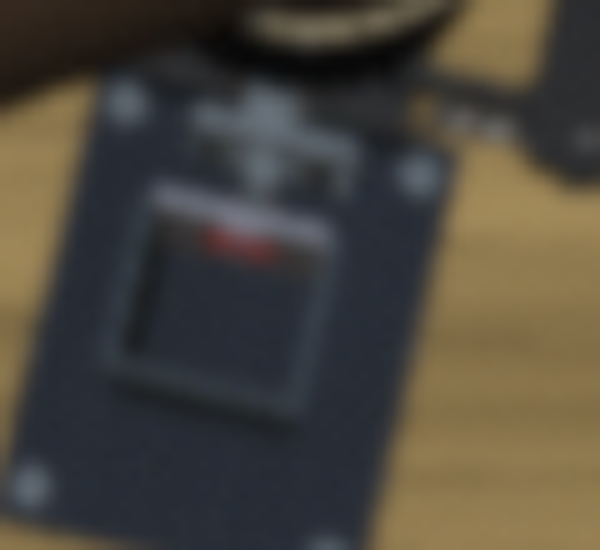

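The side crop shows the lip bottom at (288,438) and the slot ledge at (233,433). Corrected for depth, the hook is roughly 1–2 mm high of mid-slot. The top view shows the hook at (262,165) aligned. I'll lower 1 mm and creep in.

{"fn": "arm_command", "kwargs": {
  "targets": [
    [[0,0,0],[-1.9,0.5,-1],1],
    [[0,0,0],[-1.9,0.5,0],1],
    [[0,0,0],[-1.9,0.5,0],1],
    [[0,0,0],[0,0,0],1]
  ]
}}

```text
t: 7.45
eef_pos: [0.5615, -0.0051, 0.2976]
ee_rot: [3.142, 0.0, -0.264]
force: [0.7, -0.1, -3.2]
width: 0.0096
```

{"fn": "arm_command", "kwargs": {
  "targets": [
    [[0,0,0],[-1,0.3,0],1],
    [[0,0,0],[-1,0.2,0],1],
    [[0,0,0],[0,0,0],1]
  ]
}}

```text
t: 7.75
eef_pos: [0.5596, -0.0046, 0.2976]
ee_rot: [-3.142, -0.0, -0.264]
force: [-1.2, -0.5, -3.5]
width: 0.0095
```

{"fn": "arm_command", "kwargs": {
  "targets": [
    [[0,0,0],[-1,0.3,0],1],
    [[0,0,0],[-0.5,0.2,0],1],
    [[0,0,0],[0,0,0],1]
  ]
}}

```text
t: 8.05
eef_pos: [0.5582, -0.0041, 0.2976]
ee_rot: [-3.142, 0.0, -0.264]
force: [-0.6, -0.1, -2.5]
width: 0.0101
```

{"fn": "arm_command", "kwargs": {
  "targets": [
    [[0,0,0],[-1,0.3,0],1],
    [[0,0,0],[0,0,0],1]
  ]
}}

```text
t: 8.25
eef_pos: [0.5571, -0.0038, 0.2976]
ee_rot: [-3.142, 0.0, -0.264]
force: [-0.2, 0.3, -2.1]
width: 0.0096
```

{"fn": "arm_command", "kwargs": {
  "targets": [
    [[0,0,0],[-1,0.3,0],1],
    [[0,0,0],[0,0,0],1]
  ]
}}

```text
t: 8.45
eef_pos: [0.5561, -0.0035, 0.2976]
ee_rot: [-3.142, 0.0, -0.264]
force: [-0.1, 0.9, -2.7]
width: 0.0097
```

{"fn": "arm_command", "kwargs": {
  "targets": [
    [[0,0,0],[-1,0.2,0],1],
    [[0,0,0],[0,0,0],1]
  ]
}}

```text
t: 8.65
eef_pos: [0.5551, -0.0033, 0.2976]
ee_rot: [3.142, 0.0, -0.264]
force: [-0.4, -0.4, -3.6]
width: 0.0099
```

{"fn": "arm_command", "kwargs": {
  "targets": [
    [[0,0,0],[-1,0.3,0],1],
    [[0,0,0],[0,0,0],1]
  ]
}}

```text
t: 8.85
eef_pos: [0.5541, -0.003, 0.2976]
ee_rot: [-3.142, 0.0, -0.264]
force: [-0.1, -0.1, -3.2]
width: 0.0097
```

{"fn": "arm_command", "kwargs": {
  "targets": [
    [[0,0,0],[-1,0.3,0],1],
    [[0,0,0],[0,0,0],1]
  ]
}}

```text
t: 9.05
eef_pos: [0.5531, -0.0027, 0.2976]
ee_rot: [3.142, 0.0, -0.264]
force: [0.0, -0.5, -4.1]
width: 0.0099
```

```bash
python3 look.py 6
```

```text
9.2 [553.21   -2.71  297.636   1.047  -0.     -0.264  -0.403  -0.432  -3.034] [ 0.044  0.012 -0.003]
tool post x,y 70.81037151629778 0.5170508535021691 midz 111.63589837023267
```

View pics/side6.png

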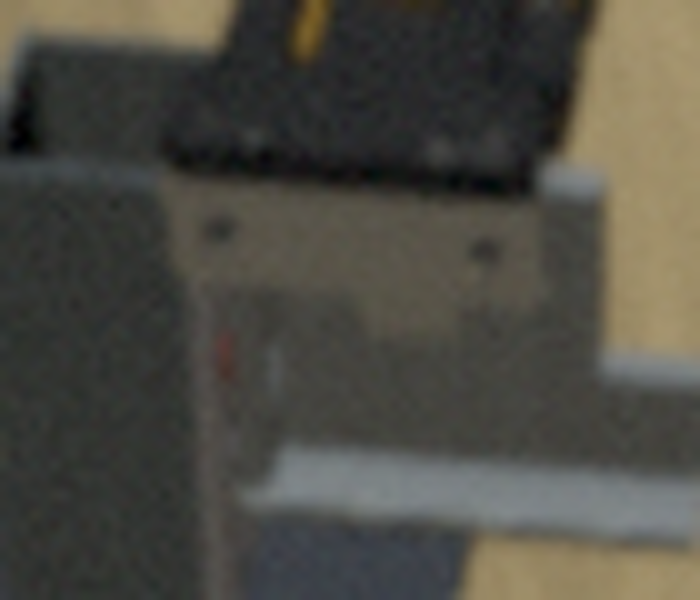

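View pics/top6.png

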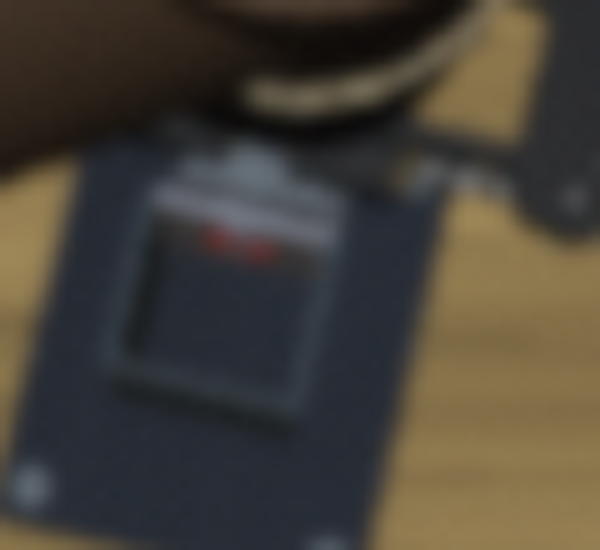

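In the top view the upper hook's lip now shows inside the post, splitting the red catch at (237,245). The hooks went in with no contact force. Continuing until the back meets the strip.

{"fn": "arm_command", "kwargs": {
  "targets": [
    [[0,0,0],[-1,0.3,0],1],
    [[0,0,0],[-1,0.2,0],1],
    [[0,0,0],[-1,0.3,0],1],
    [[0,0,0],[0,0,0],1]
  ]
}}

```text
t: 9.6
eef_pos: [0.5501, -0.0019, 0.2976]
ee_rot: [3.142, 0.0, -0.264]
force: [0.2, -1.5, -4.2]
width: 0.0099
```

{"fn": "arm_command", "kwargs": {
  "targets": [
    [[0,0,0],[-1,0.3,0],1],
    [[0,0,0],[0,0,0],1]
  ]
}}

```text
t: 9.8
eef_pos: [0.5491, -0.0016, 0.2976]
ee_rot: [-3.142, 0.0, -0.264]
force: [-0.7, -1.1, -3.6]
width: 0.0095
```

{"fn": "arm_command", "kwargs": {
  "targets": [
    [[0,0,0],[-1,0.2,0],1],
    [[0,0,0],[0,0,0],1]
  ]
}}

```text
t: 10.0
eef_pos: [0.5487, -0.0015, 0.2978]
ee_rot: [-3.141, -0.001, -0.264]
force: [5.2, -1.3, -5.2]
width: 0.0097
```

Back contact: +5 N at tool post x ≈ 66, so the bracket is seated against the strip. Easing off slightly and going down with force checks.

{"fn": "arm_command", "kwargs": {
  "targets": [
    [[0,0,0],[0.5,-0.1,-1],1],
    [[0,0,0],[0,0,-1],1],
    [[0,0,0],[0,0,0],1]
  ]
}}

```text
t: 10.3
eef_pos: [0.5489, -0.0014, 0.2957]
ee_rot: [-3.141, -0.001, -0.264]
force: [2.7, -1.2, -3.5]
width: 0.0096
```

{"fn": "arm_command", "kwargs": {
  "targets": [
    [[0,0,0],[0,0,-1],1],
    [[0,0,0],[0,0,-1],1],
    [[0,0,0],[0,0,0],1]
  ]
}}

```text
t: 10.6
eef_pos: [0.5489, -0.0014, 0.2937]
ee_rot: [-3.141, -0.001, -0.264]
force: [3.5, -0.8, -2.9]
width: 0.0096
```

{"fn": "arm_command", "kwargs": {
  "targets": [
    [[0,0,0],[0,0,-1],1],
    [[0,0,0],[0,0,-1],1],
    [[0,0,0],[0,0,0],1]
  ]
}}

```text
t: 10.9
eef_pos: [0.5491, -0.0015, 0.292]
ee_rot: [-3.141, -0.001, -0.264]
force: [2.4, -1.1, 3.0]
width: 0.0096
```

{"fn": "arm_command", "kwargs": {
  "targets": [
    [[0,0,0],[0,0,-1],1],
    [[0,0,0],[0,0,0],1]
  ]
}}

```text
t: 11.1
eef_pos: [0.549, -0.0015, 0.2909]
ee_rot: [-3.141, -0.001, -0.264]
force: [3.2, -1.6, 3.5]
width: 0.0097
```

{"fn": "arm_command", "kwargs": {
  "targets": [
    [[0,0,0],[0,0,-1],1],
    [[0,0,0],[0,0,0],1]
  ]
}}

```text
t: 11.3
eef_pos: [0.549, -0.0015, 0.2898]
ee_rot: [-3.141, -0.001, -0.264]
force: [4.4, -0.5, 3.3]
width: 0.01
```

Steady ~7 N contact while moving, which fits the nose being pushed in. Continuing.

{"fn": "arm_command", "kwargs": {
  "targets": [
    [[0,0,0],[0,0,-1],1],
    [[0,0,0],[0,0,-1],1],
    [[0,0,0],[0,0,0],1]
  ]
}}

```text
t: 11.6
eef_pos: [0.5492, -0.0015, 0.288]
ee_rot: [-3.141, -0.001, -0.264]
force: [4.0, -1.3, 5.5]
width: 0.0104
```

{"fn": "arm_command", "kwargs": {
  "targets": [
    [[0,0,0],[0,0,-1],1],
    [[0,0,0],[0,0,-1],1],
    [[0,0,0],[0,0,0],1]
  ]
}}

```text
t: 11.9
eef_pos: [0.5489, -0.0015, 0.2851]
ee_rot: [-3.141, -0.0, -0.264]
force: [6.4, -1.4, -2.0]
width: 0.0098
```

{"fn": "arm_command", "kwargs": {
  "targets": [
    [[0,0,0],[0,0,-1],1],
    [[0,0,0],[0,0,0],1]
  ]
}}

```text
t: 12.1
eef_pos: [0.5489, -0.0015, 0.2837]
ee_rot: [-3.141, 0.0, -0.264]
force: [7.9, -1.4, -5.6]
width: 0.0097
```

{"fn": "arm_command", "kwargs": {
  "targets": [
    [[0,0,0],[0,0,-1],1],
    [[0,0,0],[0,0,0],1]
  ]
}}

```text
t: 12.3
eef_pos: [0.5489, -0.0015, 0.2827]
ee_rot: [-3.141, 0.0, -0.264]
force: [7.4, -1.8, -5.4]
width: 0.0097
```

```bash
python3 look.py 7
```

```text
12.45 [548.909  -1.519 282.72   -3.141   0.     -0.264   7.288  -1.308  -4.67 ] [-0.727 -2.715 -0.045]
tool post x,y 66.34734000889362 0.548979503379705 midz 96.71986611016723
```

View pics/side7.png

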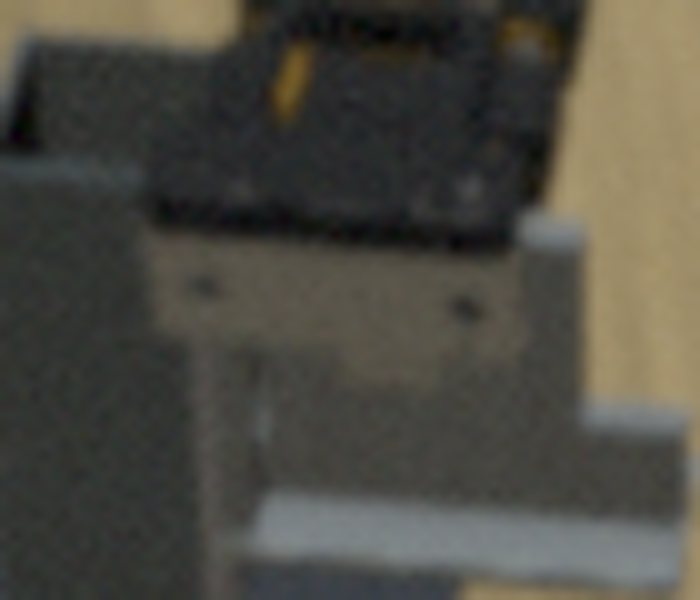

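{"fn": "arm_command", "kwargs": {
  "targets": [
    [[0,0,0],[0,0,-1],1],
    [[0,0,0],[0,0,0],1]
  ]
}}

```text
t: 12.65
eef_pos: [0.5489, -0.0015, 0.2819]
ee_rot: [-3.141, -0.0, -0.264]
force: [6.6, -2.0, -2.6]
width: 0.01
```

{"fn": "arm_command", "kwargs": {
  "targets": [
    [[0,0,0],[0,0,-0.5],1],
    [[0,0,0],[0,0,0],1]
  ]
}}

```text
t: 12.85
eef_pos: [0.5489, -0.0015, 0.2815]
ee_rot: [-3.142, -0.0, -0.264]
force: [5.8, -1.5, -1.2]
width: 0.0099
```

{"fn": "arm_command", "kwargs": {
  "targets": [
    [[0,0,0],[0,0,-0.5],1],
    [[0,0,0],[0,0,0],1]
  ]
}}

```text
t: 13.05
eef_pos: [0.5489, -0.0015, 0.2813]
ee_rot: [-3.142, -0.0, -0.264]
force: [5.1, -0.7, 0.4]
width: 0.0101
```

Resistance is rising at TCP z ≈ 281.4, which looks like the stop. Pressing on up to about 10 N.

{"fn": "arm_command", "kwargs": {
  "targets": [
    [[0,0,0],[0,0,-1],1],
    [[0,0,0],[0,0,0],1]
  ]
}}

```text
t: 13.25
eef_pos: [0.549, -0.0015, 0.2812]
ee_rot: [-3.141, -0.001, -0.264]
force: [3.5, -1.1, 8.6]
width: 0.0098
```

{"fn": "arm_command", "kwargs": {
  "targets": [
    [[0,0,0],[0,0,-1],1],
    [[0,0,0],[0,0,0],1]
  ]
}}

```text
t: 13.45
eef_pos: [0.549, -0.0015, 0.281]
ee_rot: [-3.141, -0.001, -0.263]
force: [0.6, -0.6, 14.5]
width: 0.0098
```

```bash
python3 look.py 8
```

```text
13.6 [549.016  -1.5   281.016  -3.141  -0.001  -0.263   0.369  -1.239  15.042] [-0.084  0.381 -0.032]
tool post x,y 66.44605751920865 0.5945115108264374 midz 95.01640286607147
```

Hard stop at mid z ≈ 95.0 with about 18 N net. That is 16.6 mm below entry, inside the 13–17 mm range. I'll unload, then give a gentle upward tug to test the lock.

{"fn": "arm_command", "kwargs": {
  "targets": [
    [[0,0,0],[0,0,1.5],1],
    [[0,0,0],[0,0,1.5],1],
    [[0,0,0],[0,0,0],1]
  ]
}}

```text
t: 13.9
eef_pos: [0.5489, -0.0015, 0.282]
ee_rot: [-3.141, -0.0, -0.264]
force: [6.6, -0.8, -2.4]
width: 0.0098
```

{"fn": "arm_command", "kwargs": {
  "targets": [
    [[0,0,0],[0,0,1],1],
    [[0,0,0],[0,0,0],1]
  ]
}}

```text
t: 14.1
eef_pos: [0.5489, -0.0016, 0.2825]
ee_rot: [-3.141, 0.0, -0.264]
force: [8.6, -1.4, -5.4]
width: 0.0098
```

{"fn": "arm_command", "kwargs": {
  "targets": [
    [[0,0,0],[0,0,1],1],
    [[0,0,0],[0,0,0],1]
  ]
}}

```text
t: 14.3
eef_pos: [0.5489, -0.0015, 0.283]
ee_rot: [-3.141, 0.0, -0.264]
force: [10.1, -1.6, -10.8]
width: 0.0099
```

The tug is resisted and grows to -10.8 N for about 2 mm: the catch draws it down. Reseating it fully, easing to neutral, then releasing.

{"fn": "arm_command", "kwargs": {
  "targets": [
    [[0,0,0],[0,0,-2],1],
    [[0,0,0],[0,0,-2],1],
    [[0,0,0],[0,0,-1],1],
    [[0,0,0],[0,0,0],1]
  ]
}}

```text
t: 14.7
eef_pos: [0.5491, -0.0015, 0.281]
ee_rot: [-3.142, -0.001, -0.263]
force: [1.0, -0.5, 15.9]
width: 0.01
```

{"fn": "arm_command", "kwargs": {
  "targets": [
    [[0,0,0],[0,0,1],1],
    [[0,0,0],[0,0,0.5],1],
    [[0,0,0],[0,0,0],1]
  ]
}}

```text
t: 15.0
eef_pos: [0.5489, -0.0015, 0.2812]
ee_rot: [-3.141, -0.001, -0.264]
force: [4.8, -2.0, 4.8]
width: 0.0097
```

{"fn": "arm_command", "kwargs": {
  "targets": [
    [[0,0,0],[0,0,0],0.5],
    [[0,0,0],[0,0,0],0.5],
    [[0,0,0],[0,0,0],0.5],
    [[0,0,0],[0,0,0],0.5],
    [[0,0,0],[0,0,0],0.5],
    [[0,0,0],[0,0,0],0.5]
  ]
}}

```text
t: 15.6
eef_pos: [0.5486, -0.0015, 0.281]
ee_rot: [3.141, 0.0, -0.264]
force: [-0.2, 0.4, 0.6]
width: 0.0433
```

```bash
python3 look.py 9
```

```text
15.75 [548.685  -1.508 281.075   3.142   0.     -0.264  -0.056   0.265  -0.192] [-0.006  0.012  0.012]
tool post x,y 66.12821755165194 0.5016671427106235 midz 95.07530980232201
```

View pics/side9.png

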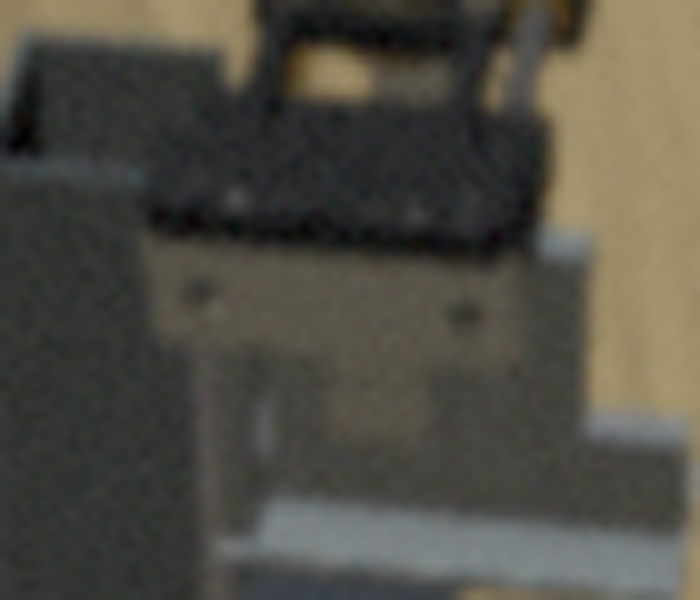

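The fingers are open (43 mm, 0 N) and the bracket stays up on the post, its foot at (450,530). Retreating upward.

{"fn": "arm_command", "kwargs": {
  "targets": [
    [[0,0,0],[0,0,10],0.5],
    [[0,0,0],[0,0,20],0.5],
    [[0,0,0],[0,0,30],0.5],
    [[0,0,0],[0,0,30],0.5],
    [[0,0,0],[0,0,30],0.5],
    [[0,0,0],[0,0,0],0.5]
  ]
}}

```text
t: 16.35
eef_pos: [0.5497, -0.0015, 0.4066]
ee_rot: [-3.138, -0.008, -0.263]
force: [-0.1, -0.2, -0.0]
width: 0.0441
```

{"fn": "arm_command", "kwargs": {
  "targets": [
    [[0,0,0],[0,40,10],0.5],
    [[0,0,0],[0,40,0],0.5],
    [[0,0,0],[0,40,0],0.5],
    [[0,0,0],[0,40,0],0.5],
    [[0,0,0],[0,40,0],0.5],
    [[0,0,0],[0,0,0],0.5],
    [[0,0,0],[0,0,0],0.5]
  ]
}}

```text
t: 17.05
eef_pos: [0.5485, 0.1994, 0.411]
ee_rot: [3.141, 0.0, -0.262]
force: [0.4, -0.5, -0.6]
width: 0.0435
```

```bash
python3 look.py 10
python3 - <<'E'
import cv2,numpy as np
cv2.imwrite('pics/s10f.png',np.load('pics/side10_p.npy')[:,:,::-1]);cv2.imwrite('pics/t10f.png',np.load('pics/top10_p.npy')[:,:,::-1])
E
```

```text
17.2 [548.587 198.089 411.177   3.141   0.     -0.264   0.161  -0.664  -0.134] [-0.051 -0.042 -0.005]
tool post x,y 14.143210272179946 193.20942400217038 midz 225.17658774081752
```

View pics/side10.png

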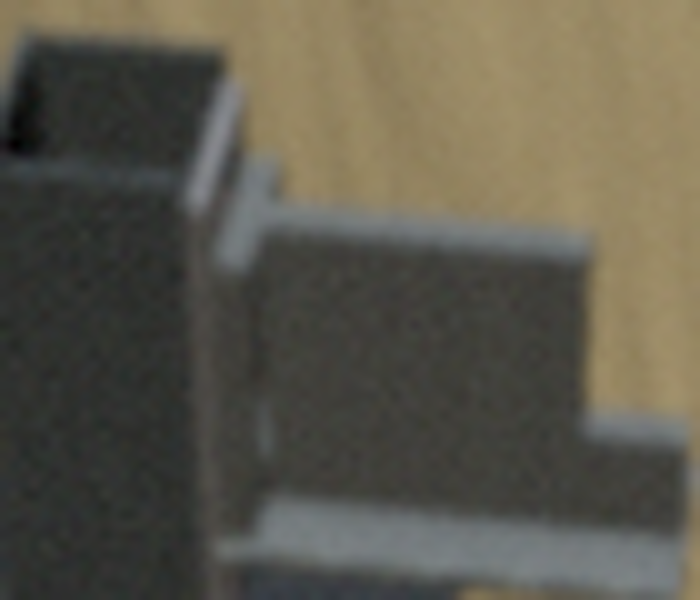

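View pics/t10f.png

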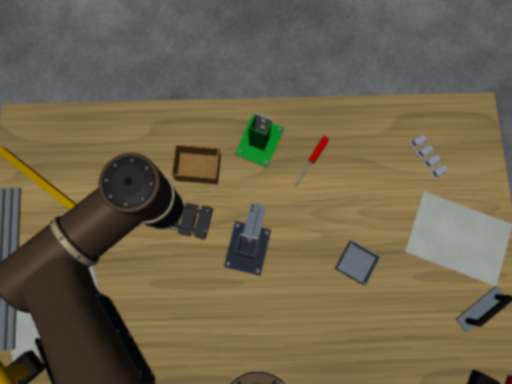

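View pics/s10f.png

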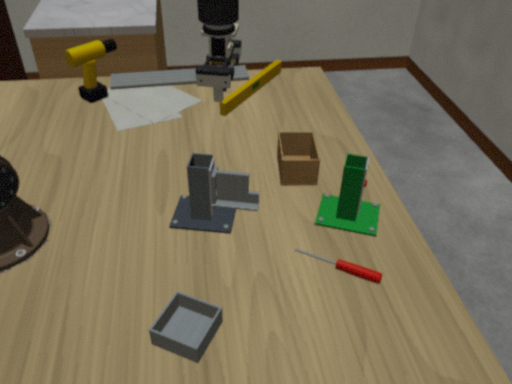

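The bracket hangs flush and level on the grey post (side crop: plate (245,220), rib top (430,225), foot (450,530)). The carton, box and driver are unmoved. As a last check I'll compare its height now with its height while pressed to the stop, and measure the tilt.

Run:
```python
from m import *
g={k:np.load(f'pics/side{k}_p.npy').astype(np.float32).mean(2) for k in(7,8,9,10)}
R=np.s_[190:212,216:258]
for k in(7,8,9): print(k,cv2.phaseCorrelate(g[k][R].copy(),g[10][R].copy()))
p,d=grab_frame('side');C=cloud('side',d)*1000
for u in(222,230,238,245):
    col=C[165:180,u]; print(u,[round(float(z)) for z in col[:,2]])
C2=cloud('top',grab_frame('top')[1])*1000
Q=C2[200:245,240:272].reshape(-1,3)
s=(Q-[484.7,15.2,0])@np.array([[.9655,.2605,0],[-.2605,.9655,0],[0,0,1]]).T
s=np.c_[(Q[:,0]-484.7)*.9655-(Q[:,1]-15.2)*.2605,(Q[:,0]-484.7)*.2605+(Q[:,1]-15.2)*.9655,Q[:,2]]
m=(abs(s[:,1])<4)&(s[:,0]>34)&(s[:,0]<108)&(s[:,2]>125); r=s[m]; print('rib top z',np.median(r[:,2]),'slope',np.polyfit(r[:,0],r[:,2],1),len(r))
```

```text
7 ((0.6864490333177677, 0.15389411317505797), 0.9574162522951762)
8 ((0.5076807348282415, 0.019315255067347437), 0.9747388618963736)
9 ((0.4290294173743767, -0.15673795319366235), 0.9647064650500262)
222 [3, 3, 0, 0, 1, 140, 139, 139, 139, 134, 132, 130, 127, 123, 121]
230 [-1, 4, -1, 2, 2, 1, 141, 140, 139, 137, 135, 131, 130, 127, 123]
238 [0, 1, 0, 0, 1, 0, 0, 139, 139, 139, 134, 132, 131, 127, 125]
245 [2, -1, 2, -1, 3, 3, -1, 139, 138, 141, 139, 136, 132, 129, 125]
rib top z 139.6068037164101 slope [-5.6697846e-04  1.3940069e+02] 72
```

Rib top is at 139.6 mm (expected 95 + 44 = 139) with no slope, and the height matches the pressed-down picture to within 0.02 px. Handing in.

```bash
python3 -c "
from station import *
print(job_done())"
```

```text
the job is handed in; nothing more can be done
None
```

The bracket is hooked into both slots of the grey post, pressed down past the catch, and released. I handed the job in at about 17 s, with the arm clear.

- **Insertion:** I gripped the rib at 50 N. The hooks went in on the first try with no contact force, until the back met the strip at about 5 N.
- **Pressing down:** The catch pushed back with about 7–9 N, then let go. The bracket stopped hard 16.6 mm below entry height (expected 13–17 mm), with its middle at about z 95 mm, which puts the strip offset near 5 mm. I pressed about 18–19 N at the stop, above the suggested 8–15 N but well under the 40 N limit.
- **Lock test:** A gentle upward tug was resisted with a growing force, up to about 7 N net for 2 mm of lift. I then pressed it fully down again before letting go.
- **Final checks:** The rib top is at 139.6 mm (139 expected), and it is level. Its height matches the pressed-down picture. The carton, steel box, screwdriver and green post look unmoved.
- **What disagreed:** My camera estimate of the strip offset was 6–9 mm, against about 5 mm found by feel. The catch is hidden behind the bracket, so I judged the lock from forces and height, not by seeing the catch.

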